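# Register the four-well carrier against rail and gauge and fill it

## Task

Slide the aluminium four-well carrier across the bench, without lifting it, flush against the blue guide rail and along it until the gauge's yellow sprung pad is pressed fully home on its hard stop, but stop there: do not force the gauge back along its slide, where only friction holds it. Then stand the two loose wooden grips with brass bands in the two empty wells, one per well, leaving the carrier home against rail and pad with the two grips it came with still in place. Leave the yellow grip and the other things on the bench alone.

Things in the scene. Friction and masses are not known exactly. Their poses are not given: they have to be found in the camera images.
- carrier: loose aluminium block, 120 x 120 mm, 27 mm tall, about 0.7 kg (varies), with four round wells, two of them already filled by grips. Too wide to grasp. Origin: centre of its underside; x and y along its sides, z up
- carrier_corner (a point): lower corner of the carrier at its own (+60, +60, 0) mm: the corner that ends up beside both the rail and the gauge pad
- carrier_hole0 (a point): centre of the mouth of an empty well, at carrier (-28, -28, 27) mm. All wells are 33 mm in diameter and 15 mm deep (floor 12 mm above the underside)
- carrier_hole1 (a point): mouth of the well that holds grip_c, at carrier (-28, +28, 27) mm
- carrier_hole2 (a point): mouth of the well that holds grip_d, at carrier (+28, -28, 27) mm
- carrier_hole3 (a point): mouth of the other empty well, at carrier (+28, +28, 27) mm
- stop: blue guide rail fixed to the bench, 240 mm long, 20 mm wide, 18 mm tall. It lies along its own x axis: inner face at y = 0, from x = -180 to +60 mm; origin on that face at bench height. The carrier belongs on its y < 0 side, axes parallel: carrier origin at y = -60 mm. The gauge stands on the same side, facing -x
- gauge_pad (a joint): how far the gauge's yellow pad (100 mm wide, y = -110 to -10 mm of the rail's frame, 20 mm tall) is pressed in along +x: 0 = out, 0.010 m = home on its hard stop; light spring, under 2 N. The gauge's place is not in the state: the face of the pad, pressed home, lies somewhere between x = -18 and +18 mm of the rail's frame (10 mm nearer when out). See it or feel for it
- gauge_slide (a joint): how far the blue gauge block behind the pad has been forced back (+x) along its slide, in m; 0 at the start. It slips at about 18 N once the pad is home, and stays there
- grip_a: loose upright turned handle grip: dark wood cylinder, diameter 24 mm, 50 mm tall, brass band near the top; about 70 g. Origin: centre of its underside, z up. To be loaded
- grip_b: loose upright turned handle grip: dark wood cylinder, diameter 24 mm, 50 mm tall, brass band near the top; about 70 g. Origin: centre of its underside, z up. To be loaded
- grip_c: loose upright turned handle grip: dark wood cylinder, diameter 24 mm, 50 mm tall, brass band near the top; about 70 g. Origin: centre of its underside, z up. Already stands in well 1 of the carrier
- grip_d: loose upright turned handle grip: dark wood cylinder, diameter 24 mm, 50 mm tall, brass band near the top; about 70 g. Origin: centre of its underside, z up. Already stands in well 2 of the carrier
- odd_grip: loose upright grip of the same size in yellow plastic with a black band; a bystander. Origin: centre of its underside
- screwdriver: bystander: a screwdriver lying on the bench
- screw_jar: bystander: jar, diameter 70 mm, 90 mm tall. Origin: centre of its underside
- polish_bottle: bystander: bottle, diameter 64 mm, 170 mm tall. Origin: centre of its underside
- tool_mug: bystander: blue mug, diameter 76 mm, 95 mm tall. Origin: centre of its underside
- pliers: bystander: blue-handled pliers, 150 mm long, 17 mm high. Origin at the pivot, bench height
- offcut: bystander: wooden offcut 140 x 45 x 30 mm. Origin: centre of its underside
Mind the look-alikes: they are no part of the job. Several things have the shape of the stop; the one meant has the colours described above. There is more than one size of the carrier; the one meant has the size given above.

How it is judged:
On the way, in this order (a step that is already met when the one before it is completed fails the run):
1. the carrier is flush with the rail (within 3 mm, parallel within 0.03 rad) and presses the pad home (more than 8.5 mm of its 10 mm) (y of carrier_corner in the frame of stop above -0.003 m and angle between the x axis of carrier and the x axis of stop, either way round below 0.03 rad and value of joint gauge_pad above 0.0085 m), for 0.1 s.
2. both loose grips stand in the two empty wells, one each, and the carrier is still flush with the rail and holds the pad in by more than 7 mm ((((horizontal distance between grip_a and carrier_hole0 below 0.009 m and z of grip_a in the frame of carrier below 0.0155 m and angle between grip_a's own z axis and vertical below 0.15 rad) and (horizontal distance between grip_b and carrier_hole3 below 0.009 m and z of grip_b in the frame of carrier below 0.0155 m and angle between grip_b's own z axis and vertical below 0.15 rad)) or ((horizontal distance between grip_a and carrier_hole3 below 0.009 m and z of grip_a in the frame of carrier below 0.0155 m and angle between grip_a's own z axis and vertical below 0.15 rad) and (horizontal distance between grip_b and carrier_hole0 below 0.009 m and z of grip_b in the frame of carrier below 0.0155 m and angle between grip_b's own z axis and vertical below 0.15 rad))) and horizontal distance between grip_c and carrier_hole1 below 0.009 m and z of each of grip_c, grip_d in the frame of carrier below 0.0155 m and angle between each of grip_c, grip_d's own z axis and vertical below 0.15 rad and horizontal distance between grip_d and carrier_hole2 below 0.009 m and y of carrier_corner in the frame of stop above -0.003 m and angle between the x axis of carrier and the x axis of stop, either way round below 0.03 rad and value of joint gauge_pad above 0.007 m), for 0.2 s.
At the end, for the whole second after the job is handed in: Carrier at rest against the rail (within 3 mm, 0.03 rad), holding the pad in by over 7 of 10 mm; grip_a and grip_b upright (0.15 rad) on the floors of wells 0 and 3, one each, grip_c and grip_d in wells 1 and 2, each within 9 mm of the well axis (all of step 2 and linear speed of each of carrier, grip_a, grip_b below 0.02 m/s); the robot touches nothing.
It fails at once if the gauge is forced back along its slide by more than 4 mm (value of joint gauge_slide above 0.004 m).
It fails at once if the carrier is lifted (more than 8 mm) or tipped (more than 0.12 rad) (height (world z) of carrier above 0.008 m or angle between carrier's own z axis and vertical above 0.12 rad).
It fails at once if a bystander is displaced by more than 25 mm or the upright ones tipped (distance of any of odd_grip, screwdriver, screw_jar, polish_bottle, tool_mug, pliers, offcut from where it was at the start of the episode above 0.025 m or angle between any of odd_grip, screw_jar, polish_bottle, tool_mug's own z axis and vertical above 0.5 rad).
It also fails if it takes over 72 s, if anything falls off the work surface, if the arm or the gripper's body presses on something with over 40 N, if the wrist force passes 120 N, or if a joint passes its speed limit or range.

## Robot

A 7-joint arm with a two-finger parallel gripper is mounted at the origin on the work surface. World frame = base frame: x ahead of the robot, y to its left, z up, the work surface at z = 0. Lengths are in m, angles in rad, forces in N, time in s.
With the tool pointing down it reaches from about 0.4 to 0.85 m from the base axis. Payload 10.4 kg.
Tool frame: the origin (TCP) lies on the mounting face of the last link; the fingertips stand 173 mm ahead of it and the grasp point (between the pads) lies 155 mm ahead of it; z points along the fingers, y is the line along which they close (so a half turn about z gives the same grasp; the last joint's range is limited). The gripper opens to 85 mm and grips with 20 to 120 N. Pads are 22 mm wide; open, the fingers measure 114 mm over their backs; the gripper's body (76 mm by 85 mm) begins 54 mm behind the grasp point. The pads swing forward as they close: fully open they stand 13 mm farther back than shut.
Start: joints at [1.151, 0.332, -0.065, 1.46, 0.022, 1.35, -0.088], TCP at [0.242, -0.576, 0.405] pointing down, gripper open.
Joint ranges: [-2.6, 2.6], [-0.5, 2.12], [-1.47, 1.34], [0.16, 2.42], [-1.27, 4.41], [0.06, 2.06], [-2.6, 2.6]. Speed limits (rad/s): [2.22, 2.22, 2.79, 2.79, 3.14, 3.14, 3.14].

## Interface

Orientations are given as a unit quaternion [x, y, z, w].
In Python, from workcell import sense, grab_frame, finish_job, trace gives the robot as it stands.
- The arm moves only by the tool step_arm, never from a script. Its argument "commands" is a list of rows, each a list of 6 numbers: the shift along the tool's x, y, z in units of 0.6 m (1.0 is 0.6 m), then the turn, a rotation vector about the tool's x, y, z in units of 360 degrees (1.0 is 360 degrees). In form: [[tx, ty, tz, wx, wy, wz], ...]. A call has exactly 8 rows; each row shifts and turns the commanded pose from where the row before left it, along the tool's axes as they then stand; what a row does not reach is not made up. A row lasts 1/8 s, in which the tool goes at most 62.5 mm and 10.7 degrees, less where a joint would pass 70% of its speed; a pose out of reach is approached as far as the arm can. A call with a number of a shift or a turn outside -1 to 1 is refused whole. A call with a gripper value outside its range is refused whole. "jaw" is the opening, from 0 (shut) to 1 (fully open), set as the call begins (left out, the last holds). The fingers move at their own pace and stop on an object; "force" is the grip in N (left out, the last holds). Time passes only in rows, so rows that do not move let the fingers close, or fill a call up. It gives the time, the measured TCP pose, the force, the opening and the grip force at its end, in the units of the state.
- sense(): the state, without advancing time (a new reading comes with each control period).
- grab_frame(name): name is "scene" or "top"; returns a dict with "pixels" (480x640x3 uint8, red, green, blue), "K" (3x3 intrinsics, pixels), "origin" and "attitude" of the camera in the world. Camera axes: x right, y down, z forward; pixel columns grow to the right and rows downward; lengths in m; the calibration is good to about 2 mm. A picture is of the moment at which its call begins. There is no depth.
- finish_job(): hands the job in; it is judged then, once.
Trained networks look in the newest picture that a camera, given by its name, has taken for a name from the list of things; names that differ only in an ending like _2 or _b are one class to them, and where a whole thing is asked for, a point or a joint stands for the part that bears it (a point fixed in the world has none). Each returns a list of dicts, best first, with "score" (0 to 1); they miss things now and then, are a little off and sometimes report something else, mostly with a low value. They report only what shows in the picture. A call takes as long as a camera call. They do not tell look-alikes from the thing itself.
- trace(camera, target): "pixels" (480x640 bool, what is visible of it) and "pixel" ([column, row] in pixels, amid what is visible of it).
The state is a dict: "time": time; "joint_positions": joint angles; "qd": joint speeds; "joint_torque": joint torques, N m; "tcp_pos": TCP position; "ee_rot": TCP orientation; "force": force on the tool from outside, world axes, zero at the start; "torque": the same for the moment, N m; "gripper_width": finger opening in m; "finger_force": force on a finger pad.
Only numpy, scipy, OpenCV 4.12 (cv2) and the standard library are available. Lean on these libraries where they do the work, as an engineer would, in place of code of your own. Each camera call takes 0.05 s, during which the arm holds its last target. There are 200 camera calls.

## Working session

There is one attempt and no reset: what is moved stays moved. The work goes in short steps, Python scripts to look and compute and a tool call to move; the robot and the scene stay as the last step left them, time stands still between calls to the robot, and variables do not carry over. Pictures are saved under pics/ and viewed, at most 13 in all, crops included, and the job is handed in when it is done.

Besides the shell and the picture viewer there is one more tool, called after "Request:" as name([rows], argument=value, ...), one row to a line, values as JSON. step_arm: Moves the arm, as the interface text tells. Shifts and turns lie within -1 to 1; 1 stands for 0.6 m of shift or 360 degrees of turn. Its arguments: {"type":"object","properties":{"commands":{"type":"array","items":{"type":"array","items":{"type":"number"}}},"jaw":{"type":"number"},"force":{"type":"number"}},"required":["commands"]}

```bash
mkdir -p pics; ls
python3 - <<'E'
from workcell import sense, grab_frame, trace
import cv2, numpy as np
s=sense(); print({k:np.round(v,3) for k,v in s.items()})
for n in ("scene","top"):
    f=grab_frame(n); cv2.imwrite(f"pics/{n}0.png",f["pixels"][:,:,::-1]); print(n,np.round(f["K"],1).tolist(),f["origin"],f["attitude"])
    for t in ("carrier","stop","gauge_pad","grip_a","odd_grip"):
        print(t,[(round(float(d["score"]),2),np.round(d["pixel"]).tolist(),int(d["pixels"].sum())) for d in trace(n,t)])
E
```

```text
pics
{'time': np.float64(0.0), 'joint_positions': array([ 1.151,  0.333, -0.065,  1.461,  0.022,  1.35 , -0.088]), 'qd': array([ 0.002, -0.   ,  0.   , -0.002,  0.002,  0.   , -0.001]), 'joint_torque': array([ 0.0000e+00, -6.2543e+01,  5.0000e-02, -3.9161e+01,  1.6000e-02,
        1.0000e-02,  0.0000e+00]), 'tcp_pos': array([ 0.241, -0.576,  0.404]), 'ee_rot': array([ 0.98 ,  0.197, -0.   , -0.001]), 'force': array([-0.049,  0.305,  0.136]), 'torque': array([ 0.001, -0.041,  0.007]), 'finger_force': np.float64(0.0), 'gripper_width': np.float64(0.086)}
scene [[524.8, 0.0, 329.2], [0.0, 524.8, 238.5], [0.0, 0.0, 1.0]] [1.2613147  0.72791608 0.69404533] [ 0.34471181  0.8019691  -0.44663228 -0.19631338]
carrier [(0.84, [280.0, 227.0], 1344), (0.84, [320.0, 180.0], 2204), (0.37, [555.0, 311.0], 1992)]
stop [(0.7, [332.0, 297.0], 1138), (0.7, [493.0, 258.0], 684)]
gauge_pad [(0.78, [294.0, 288.0], 266)]
grip_a [(0.79, [429.0, 280.0], 250), (0.67, [424.0, 317.0], 293), (0.66, [297.0, 220.0], 167), (0.47, [268.0, 217.0], 154)]
odd_grip [(0.75, [469.0, 298.0], 283)]
top [[482.7, 0.0, 319.0], [0.0, 482.7, 235.1], [0.0, 0.0, 1.0]] [0.34787585 0.02812783 1.22266075] [-0.70336165  0.70732302 -0.04625655  0.05326225]
carrier [(0.79, [447.0, 353.0], 5114), (0.69, [394.0, 248.0], 2026)]
stop [(0.89, [215.0, 349.0], 933), (0.6, [283.0, 200.0], 765)]
gauge_pad [(0.51, [311.0, 180.0], 218)]
grip_a [(0.67, [208.0, 221.0], 120), (0.48, [382.0, 250.0], 101), (0.44, [229.0, 265.0], 128)]
odd_grip [(0.21, [283.0, 204.0], 842)]
```

View pics/scene0.png

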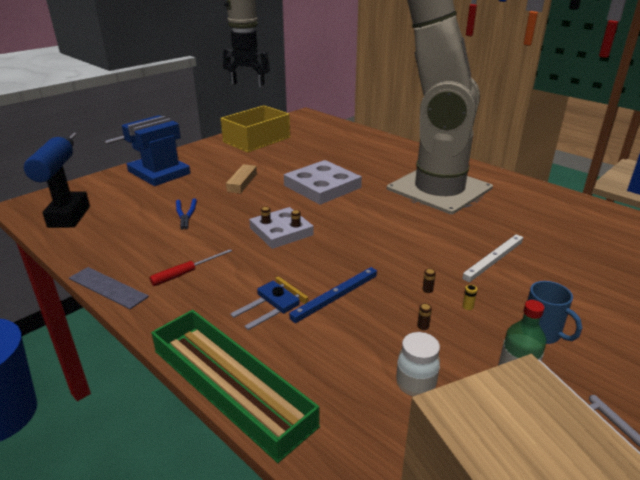

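View pics/top0.png

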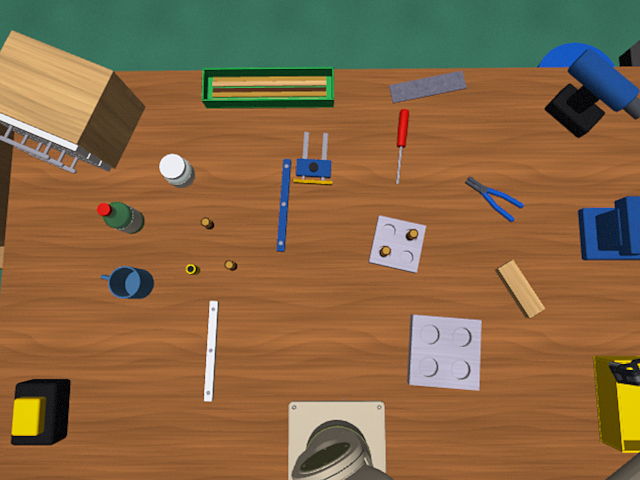

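The top view shows two carriers. The small one at (397,244), with two grips, is about 48 px (120 mm) across, so it fits. The one at (447,353) is larger and empty. Of the rails, the blue one at (284,205) beside the gauge at (313,172) fits, and the white one at (212,350) does not. The loose grips are at (207,222) and (230,265). The yellow odd grip is at (191,269).

```bash
cat > h.py <<'E'
from workcell import sense, grab_frame, trace
import cv2, numpy as np
from scipy.spatial.transform import Rotation as R
def ground(f,px,z):
    px=np.atleast_2d(np.asarray(px,float)); K=f["K"]
    d=np.c_[(px-[K[0,2],K[1,2]])/[K[0,0],K[1,1]],np.ones(len(px))]
    d=d@R.from_quat(f["attitude"]).as_matrix().T
    o=np.asarray(f["origin"]); return (o+d*((z-o[2])/d[:,2])[:,None])[:,:2]
def project(f,P):
    p=(np.atleast_2d(P)-f["origin"])@R.from_quat(f["attitude"]).as_matrix()
    return (p/p[:,2:])[:,:2]*[f["K"][0,0],f["K"][1,1]]+[f["K"][0,2],f["K"][1,2]]
def mask(f,lo,hi,roi):
    h=cv2.cvtColor(f["pixels"],cv2.COLOR_RGB2HSV); m=cv2.inRange(h,np.array(lo),np.array(hi))
    o=np.zeros_like(m); x0,y0,x1,y1=roi; o[y0:y1,x0:x1]=m[y0:y1,x0:x1]
    n,l,st,_=cv2.connectedComponentsWithStats(o); i=1+np.argmax(st[1:,4]); return (l==i).astype(np.uint8)
def rect(f,m,z):
    """min-area rect in world of mask pixels on plane z (mm)"""
    c=max(cv2.findContours(m,cv2.RETR_EXTERNAL,cv2.CHAIN_APPROX_NONE)[0],key=len)[:,0]
    w=ground(f,c,z)*1000
    return cv2.minAreaRect(w.astype(np.float32))
E
python3 - <<'E'
from h import *
f=grab_frame("top")
im=f["pixels"][:,:,::-1]
cv2.imwrite("pics/crop1.png",cv2.resize(im[120:300,180:450],None,fx=2.9,fy=2.9,interpolation=cv2.INTER_CUBIC))
print("Rmat",np.round(R.from_quat(f["attitude"]).as_matrix(),3).tolist())
h=cv2.cvtColor(f["pixels"],cv2.COLOR_RGB2HSV)
for p in [(284,220),(313,182),(400,245),(397,222),(313,170)]: print(p,h[p[1],p[0]])
r=mask(f,(100,120,40),(125,255,255),(265,150,294,265)); print("rail",r.sum(),rect(f,r,.018))
p=mask(f,(15,120,60),(35,255,255),(285,172,340,190)); print("pad",p.sum(),rect(f,p,.02))
c=mask(f,(100,0,120),(140,60,255),(360,205,435,280)); print("carr",c.sum(),rect(f,c,.027))
for n in ("top",):
  for t in ("grip_a","odd_grip","gauge_pad"):
    for d in trace(n,t):
      ys,xs=np.nonzero(d["pixels"]); print(t,round(d["score"],2),d["pixel"],xs.min(),xs.max(),ys.min(),ys.max(),ground(f,d["pixel"],.025))
g=grab_frame("scene")
for d in trace("scene","grip_a"): 
      ys,xs=np.nonzero(d["pixels"]); print(round(d["score"],2),d["pixel"],xs.min(),xs.max(),ys.min(),ys.max(),ground(g,d["pixel"],.025))
E
```

```text
Rmat [[-0.005, -0.99, 0.14], [-1.0, 0.006, 0.009], [-0.01, -0.14, -0.99]]
(284, 220) [108 192 161]
(313, 182) [ 23 255 186]
(400, 245) [127  25 213]
(397, 222) [127  26 207]
(313, 170) [ 3 51 45]
rail 637 ((599.5960083007812, 129.21591186523438), (18.935556411743164, 237.36717224121094), 86.15559387207031)
pad 210 ((656.66796875, 55.653900146484375), (100.60546112060547, 14.790968894958496), 86.10963439941406)
carr 2051 ((494.9386291503906, -154.55816650390625), (119.1414566040039, 119.83360290527344), 76.88109588623047)
grip_a 0.74 [494.3, 198.2] 465 522 177 221 [[ 0.609119   -0.40344727]]
gauge_pad 0.59 [307.8, 182.2] 293 330 177 185 [[0.6540904  0.06733309]]
gauge_pad 0.44 [399.7, 131.0] 396 408 109 183 [[ 0.78786271 -0.17010772]]
0.68 [425.4, 318.3] 418 431 304 329 [[0.55245049 0.32538964]]
0.63 [264.5, 214.2] 261 270 207 223 [[ 0.49520225 -0.22007529]]
0.57 [295.4, 220.6] 291 300 209 226 [[ 0.46235533 -0.1370813 ]]
0.53 [429.0, 282.5] 423 434 269 292 [[0.44876241 0.26369557]]
```

View pics/crop1.png

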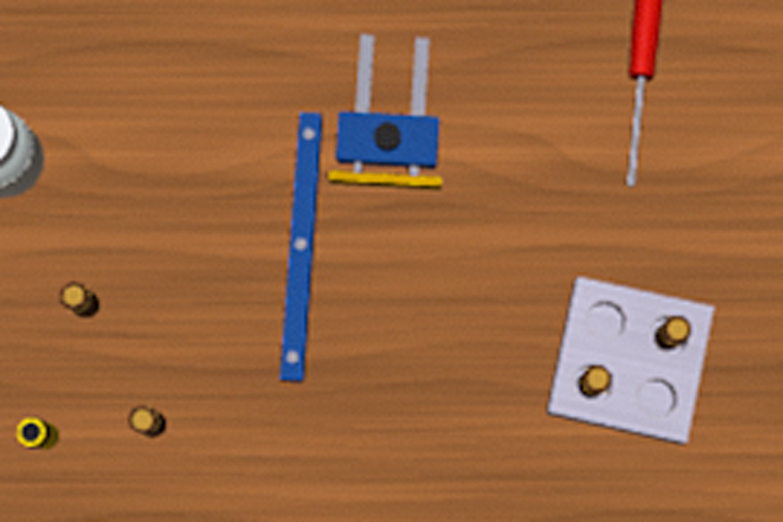

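The crop confirms both choices: the small carrier with grips in two diagonal wells, and the blue rail with the yellow pad beside its far end. I'll push the carrier with the open fingers in flat two-point contact. That means first going to its −y face, with tool x along the carrier's y.

```bash
cat >> h.py <<'E'
def plan(x,y,z,yaw=None):
    """total shift in current tool axes and turn about tool z, in command units; x,y,z mm, yaw of tool x deg. Shift first, turn after."""
    s=sense(); M=R.from_quat(s["ee_rot"]).as_matrix()
    d=M.T@(np.array([x,y,z])/1000-s["tcp_pos"])/0.6
    cur=np.degrees(np.arctan2(M[1,0],M[0,0]))
    print("t",round(s["time"],2),"tcp",np.round(s["tcp_pos"]*1000,1),"yaw",round(cur,2),"tilt",np.round(M[2],3),"F",np.round(s["force"],2))
    turn=0
    if yaw is not None: turn=-((yaw-cur+180)%360-180)/360
    print("shift",np.round(d,4),"turn",round(turn,4),"per-row(8)",np.round(d/8,4))
E
python3 -c "
from h import *
plan(473,-248,300,76.88)"
```

```text
t 0.9 tcp [ 241.5 -576.4  404.7] yaw 22.73 tilt [-0.  0. -1.] F [-0.56 -0.13  0.01]
shift [ 0.5674 -0.3558  0.1745] turn -0.1504 per-row(8) [ 0.0709 -0.0445  0.0218]
```

Request:
step_arm([
  [0.071,-0.0445,0.022,0,0,0],
  [0.071,-0.0445,0.022,0,0,0],
  [0.071,-0.0445,0.022,0,0,0],
  [0.071,-0.0445,0.022,0,0,0],
  [0.071,-0.0445,0.022,0,0,0],
  [0.071,-0.0445,0.022,0,0,0],
  [0.071,-0.0445,0.022,0,0,0],
  [0.071,-0.0445,0.022,0,0,0],
], jaw=1)

```text
time: 1.9
tcp_pos: [0.4741, -0.2464, 0.299]
ee_rot: [0.98, 0.197, 0.0, 0.0]
force: [0.3, -0.0, -0.2]
gripper_width: 0.0855
finger_force: 0.0
```

Request:
step_arm([
  [0,0,0,0,0,-0.025],
  [0,0,0,0,0,-0.025],
  [0,0,0,0,0,-0.025],
  [0,0,0,0,0,-0.025],
  [0,0,0,0,0,-0.025],
  [0,0,0,0,0,-0.0255],
  [0,0,0,0,0,0],
  [0,0,0,0,0,0],
])

```text
time: 2.9
tcp_pos: [0.4733, -0.2478, 0.2991]
ee_rot: [0.784, 0.62, 0.0, 0.0]
force: [-0.0, 0.4, 0.0]
gripper_width: 0.0854
finger_force: 0.0
```

```bash
python3 -c "
from h import *
plan(473,-248,176,76.88)"
```

```text
t 2.9 tcp [ 473.3 -247.8  299.1] yaw 76.7 tilt [-0.  0. -1.] F [-0.04  0.4   0.02]
shift [-0.0004 -0.0005  0.2052] turn -0.0005 per-row(8) [-0.0001 -0.0001  0.0257]
```

Request:
step_arm([
  [0,0,0.05,0,0,0],
  [0,0,0.05,0,0,0],
  [0,0,0.05,0,0,0],
  [0,0,0.035,0,0,0],
  [0,0,0.02,0,0,0],
  [0.01,0,0,0,0,0],
  [0.01,0,0,0,0,0],
  [0,0,0,0,0,0],
])

```text
time: 3.9
tcp_pos: [0.4767, -0.2354, 0.177]
ee_rot: [0.783, 0.622, 0.0, 0.001]
force: [-0.2, 0.2, -0.5]
gripper_width: 0.085
finger_force: 0.0
```

Run:
```python
from h import *
plan(473,-248,176,76.88)
f=grab_frame("scene");cv2.imwrite("pics/s1.png",cv2.resize(f["pixels"][130:330,180:440,::-1],None,fx=3,fy=3,interpolation=cv2.INTER_CUBIC))
```

```text
t 3.9 tcp [ 476.7 -235.4  177. ] yaw 76.97 tilt [-0.     0.002 -1.   ] F [-0.15  0.2  -0.46]
shift [-0.0218 -0.0012  0.0017] turn 0.0002 per-row(8) [-0.0027 -0.0002  0.0002]
```

View pics/s1.png

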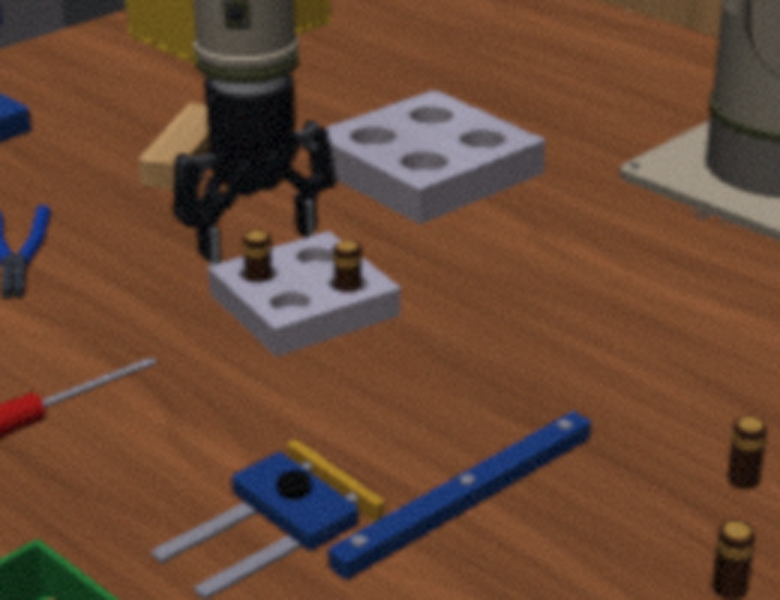

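The open fingertips at (208,250) and (305,230) sit just behind the carrier's rear face, clear of it. Next I push while turning 9.3° to match the rail.

Request:
step_arm([
  [0.01,0,0.002,0,0,0],
  [0.01,0,0,0,0,0],
  [0.02,0,0,0,0,-0.0043],
  [0.02,0,0,0,0,-0.0043],
  [0.02,0,0,0,0,-0.0043],
  [0.02,0,0,0,0,-0.0043],
  [0.02,0,0,0,0,-0.0043],
  [0.02,0,0,0,0,-0.0043],
])

```text
time: 4.95
tcp_pos: [0.4904, -0.1526, 0.1749]
ee_rot: [0.73, 0.684, -0.0, 0.0]
force: [0.6, -4.8, -0.4]
gripper_width: 0.0853
finger_force: 2.2
```

Request:
step_arm([
  [0.02,0,0,0,0,0],
  [0.02,0,0,0,0,0],
  [0.02,0,0,0,0,0],
  [0.02,0,0,0,0,0],
  [0.02,0,0,0,0,0],
  [0.02,0,0,0,0,0],
  [0.015,0,0,0,0,0],
  [0.01,0,0,0,0,0],
])

```text
time: 5.95
tcp_pos: [0.496, -0.066, 0.1749]
ee_rot: [0.73, 0.683, -0.0, 0.0]
force: [-0.2, -5.6, 1.6]
gripper_width: 0.0853
finger_force: 2.8
```

```bash
cat >> h.py <<'E'
UX=np.array([np.cos(np.radians(-3.84)),np.sin(np.radians(-3.84))]); NX=np.array([-UX[1],UX[0]])
def un(p): p=np.asarray(p); return np.round([p@UX,p@NX],1)
def report(save=None,roi=(230,150,435,280)):
    f=grab_frame("top")
    c=rect(f,mask(f,(100,0,100),(140,60,255),roi),.027); print("carrier",np.round(c[0],1),"un",un(c[0]),np.round(c[1],1),round(c[2],2))
    r=rect(f,mask(f,(100,120,40),(125,255,255),(265,150,294,265)),.018); print("rail",np.round(r[0],1),un(r[0]),np.round(r[1],1),round(r[2],2))
    try:
        p=rect(f,mask(f,(15,150,80),(35,255,255),(290,168,340,190)),.02); print("pad",np.round(p[0],1),un(p[0]),np.round(p[1],1),round(p[2],2))
    except Exception as e: print(e)
    if save: cv2.imwrite(save,cv2.resize(f["pixels"][120:300,180:450,::-1],None,fx=2.9,fy=2.9,interpolation=cv2.INTER_CUBIC))
E
python3 - <<'E'
from h import *
plan(473,-248,176,86.16)
print(un(sense()["tcp_pos"][:2]*1000))
report("pics/t2.png")
E
```

```text
t 5.95 tcp [496.  -66.  174.9] yaw 86.23 tilt [-0. -0. -1.] F [-0.21 -5.63  1.62]
shift [-0.3052 -0.0183 -0.0017] turn 0.0002 per-row(8) [-0.0381 -0.0023 -0.0002]
[499.3 -32.7]
carrier [500.8   3.8] un [499.4  37.3] [118.6 119.5] 86.33
rail [599.6 129.2] [589.6 169.1] [ 18.9 237.4] 86.16
pad [656.6  55.7] [651.4  99.6] [100.5  14.8] 86.01
```

View pics/t2.png

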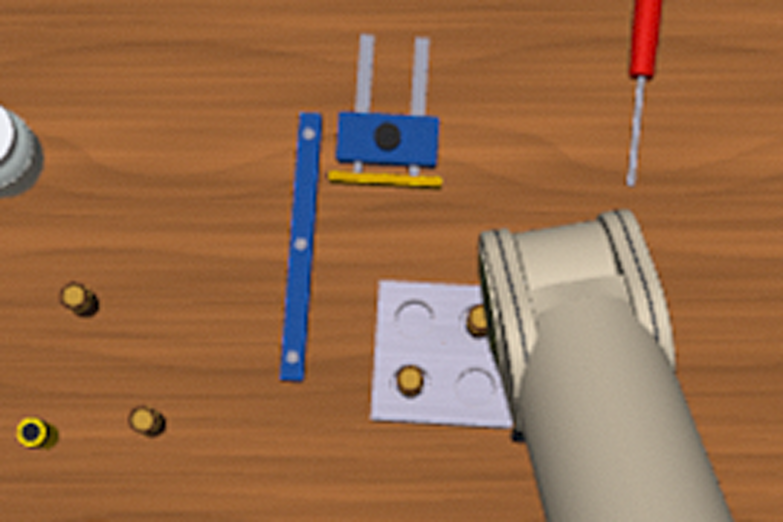

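The carrier now lies parallel to the rail with its left face at about pixel 375 of the crop. The rail's inner face is about 62 mm ahead.

Request:
step_arm([
  [0.015,0,0,0,0,0],
  [0.015,0,0,0,0,0],
  [0.015,0,0,0,0,0],
  [0.015,0,0,0,0,0],
  [0.015,0,0,0,0,0],
  [0.007,0,0,0,0,0],
  [0.004,0,0,0,0,0],
  [0.003,0,0,0,0,0],
])

```text
time: 7.0
tcp_pos: [0.4995, -0.0137, 0.1749]
ee_rot: [0.73, 0.683, -0.0, 0.0]
force: [-0.5, -6.4, 2.3]
gripper_width: 0.0852
finger_force: 3.1
```

Request:
step_arm([
  [0.002,0,0,0,0,0],
  [0.002,0,0,0,0,0],
  [0.002,0,0,0,0,0],
  [0.002,0,0,0,0,0],
  [0,0,0,0,0,0],
  [0,0,0,0,0,0],
  [0,0,0,0,0,0],
  [0,0,0,0,0,0],
])

```text
time: 8.0
tcp_pos: [0.4998, -0.0089, 0.1749]
ee_rot: [0.73, 0.683, -0.0, 0.0]
force: [0.2, -5.0, 1.7]
gripper_width: 0.0852
finger_force: 2.6
```

Run:
```python
from h import *
plan(473,-248,176,86.16)
print(un(sense()["tcp_pos"][:2]*1000))
report()
```

```text
t 8.0 tcp [499.8  -8.9 174.9] yaw 86.17 tilt [-0. -0. -1.] F [ 0.17 -4.99  1.71]
shift [-0.4007 -0.018  -0.0017] turn 0.0 per-row(8) [-0.0501 -0.0022 -0.0002]
[499.3  24.6]
carrier [505.1  65.7] un [499.6  99.4] [109.7 119.5] 86.09
rail [599.6 129.2] [589.6 169.1] [ 18.9 237.4] 86.16
pad [656.8  55.7] [651.6  99.6] [100.5  14.6] 85.89
```

Request:
step_arm([
  [0.002,0,0,0,0,0],
  [0.002,0,0,0,0,0],
  [0.002,0,0,0,0,0],
  [0,0,0,0,0,0],
  [0,0,0,0,0,0],
  [0,0,0,0,0,0],
  [0,0,0,0,0,0],
  [0,0,0,0,0,0],
])

```text
time: 9.05
tcp_pos: [0.5001, -0.0053, 0.1749]
ee_rot: [0.73, 0.683, -0.0, 0.0]
force: [-0.7, -4.5, 1.5]
gripper_width: 0.0856
finger_force: 2.6
```

Request:
step_arm([
  [0.0015,0,0,0,0,0],
  [0.0015,0,0,0,0,0],
  [0,0,0,0,0,0],
  [0,0,0,0,0,0],
  [0,0,0,0,0,0],
  [0,0,0,0,0,0],
  [0,0,0,0,0,0],
  [0,0,0,0,0,0],
])

```text
time: 10.05
tcp_pos: [0.5002, -0.0043, 0.1749]
ee_rot: [0.731, 0.683, -0.001, 0.0]
force: [-1.1, -8.8, 1.7]
gripper_width: 0.0857
finger_force: 4.4
```

Request:
step_arm([
  [0.0015,0,0,0,0,0],
  [0.001,0,0,0,0,0],
  [0,0,0,0,0,0],
  [0,0,0,0,0,0],
  [0,0,0,0,0,0],
  [0,0,0,0,0,0],
  [0,0,0,0,0,0],
  [0,0,0,0,0,0],
])

```text
time: 11.05
tcp_pos: [0.5002, -0.004, 0.1749]
ee_rot: [0.731, 0.683, -0.001, 0.001]
force: [-0.7, -14.6, 4.3]
gripper_width: 0.0854
finger_force: 7.0
```

Run:
```python
from h import *
plan(473,-248,176,86.16)
print(un(sense()["tcp_pos"][:2]*1000), sense()["torque"])
```

```text
t 11.05 tcp [500.2  -4.  174.9] yaw 86.1 tilt [-0.003 -0.001 -1.   ] F [ -0.72 -14.57   4.29]
shift [-4.089e-01 -1.760e-02 -4.000e-04] turn -0.0002 per-row(8) [-0.0511 -0.0022 -0.0001]
[499.4  29.5] [-2.82129969  0.26731967  0.28515266]
```

Force rises against the rail, so the carrier is flush. Now I retract, lift and go round to its −x side.

Request:
step_arm([
  [-0.01,0,0,0,0,0],
  [-0.04,0,0,0,0,0],
  [0,0,-0.08,0,0,0],
  [0,0,-0.08,0,0,0],
  [0,0,0,0,0,0.027],
  [0,0,0,0,0,0.027],
  [0,0,0,0,0,0.027],
  [0,0,0,0,0,0.027],
])

```text
time: 12.05
tcp_pos: [0.4983, -0.0307, 0.2708]
ee_rot: [0.917, 0.399, 0.0, -0.001]
force: [-0.5, 1.5, -0.4]
gripper_width: 0.085
finger_force: 0.0
```

Request:
step_arm([
  [0,0,0,0,0,0.028],
  [0,0,0,0,0,0.028],
  [0,0,0,0,0,0.028],
  [0,0,0,0,0,0.028],
  [0,0,0,0,0,0.03],
  [0,0,0,0,0,0],
  [0,0,0,0,0,0],
  [0,0,0,0,0,0],
])

```text
time: 13.05
tcp_pos: [0.4983, -0.0314, 0.2709]
ee_rot: [1.0, -0.031, -0.0, -0.0]
force: [-0.1, -0.1, 0.7]
gripper_width: 0.0855
finger_force: 0.0
```

Run:
```python
from h import *
x,y=416*UX+91.5*NX; print(x,y)
plan(x,y,270,-3.84); print(np.round(sense()["joint_positions"],2))
report()
```

```text
421.1938612205203 63.43485847819875
t 13.05 tcp [498.3 -31.4 270.9] yaw -3.59 tilt [-0. -0. -1.] F [-0.12 -0.09  0.71]
shift [-0.1382 -0.1497  0.0015] turn 0.0007 per-row(8) [-0.0173 -0.0187  0.0002]
[ 0.34  0.21 -0.4   1.93  0.09  1.02 -1.74]
carrier [505.2  67. ] un [499.6 100.7] [118.9 119.5] 86.09
rail [599.6 129.2] [589.6 169.1] [ 18.9 237.4] 86.16
pad [656.8  55.7] [651.6  99.6] [100.5  14.5] 86.11
```

Request:
step_arm([
  [-0.035,-0.0375,0,0,0,0.0007],
  [-0.035,-0.0375,0,0,0,0],
  [-0.035,-0.0375,0,0,0,0],
  [-0.0332,-0.0372,0,0,0,0],
  [0,0,0.05,0,0,0],
  [0,0,0.05,0,0,0],
  [0,0,0.04,0,0,0],
  [0,0,0.019,0,0,0],
])

```text
time: 14.1
tcp_pos: [0.4215, 0.0637, 0.1745]
ee_rot: [0.999, -0.034, -0.001, 0.0]
force: [-0.3, -0.2, 0.2]
gripper_width: 0.0858
finger_force: 0.0
```

Run:
```python
from h import *
x,y=416*UX+91.5*NX
plan(x,y,175,-3.84); s=sense();print(np.round(s["joint_positions"],2),un(s["tcp_pos"][:2]*1000))
```

```text
t 14.1 tcp [421.5  63.7 174.5] yaw -3.93 tilt [-0.001  0.    -1.   ] F [-0.3  -0.16  0.18]
shift [-0.0004  0.0005 -0.0008] turn -0.0003 per-row(8) [-0.0001  0.0001 -0.0001]
[ 0.2   0.23 -0.49  2.16  0.15  0.78 -2.02] [416.2  91.8]
```

Request:
step_arm([
  [0.014,0,0,0,0,-0.0002],
  [0.014,0,0,0,0,0],
  [0.016,0,0,0,0,0],
  [0.016,0,0,0,0,0],
  [0.016,0,0,0,0,0],
  [0.016,0,0,0,0,0],
  [0.016,0,0,0,0,0],
  [0.016,0,0,0,0,0],
])

```text
time: 15.1
tcp_pos: [0.4961, 0.0588, 0.176]
ee_rot: [0.999, -0.034, -0.001, 0.0]
force: [-8.1, 0.2, 6.2]
gripper_width: 0.0855
finger_force: 4.3
```

Request:
step_arm([
  [0.01,0,0,0,0,0],
  [0.006,0,0,0,0,0],
  [0.002,0,0,0,0,0],
  [0,0,0,0,0,0],
  [0,0,0,0,0,0],
  [0,0,0,0,0,0],
  [0,0,0,0,0,0],
  [0,0,0,0,0,0],
])

```text
time: 16.1
tcp_pos: [0.5068, 0.058, 0.176]
ee_rot: [0.999, -0.034, -0.001, 0.0]
force: [-6.8, 0.8, 3.8]
gripper_width: 0.085
finger_force: 3.1
```

Run:
```python
from h import *
plan(400,0,175,-3.84); s=sense();print(un(s["tcp_pos"][:2]*1000))
report("pics/t3.png")
```

```text
t 16.1 tcp [506.8  58.  176. ] yaw -3.91 tilt [-0.001  0.    -1.   ] F [-6.79  0.84  3.8 ]
shift [-0.171   0.1085  0.002 ] turn -0.0002 per-row(8) [-0.0214  0.0136  0.0002]
[501.8  91.8]
carrier [634.6  96.3] un [626.7 138.6] [22.1 60.3] 22.35
rail [665.2 124.8] [655.3 169.1] [ 18.9 105.9] 86.23
pad [656.6  55.7] [651.4  99.6] [100.5  14.8] 86.01
```

View pics/t3.png

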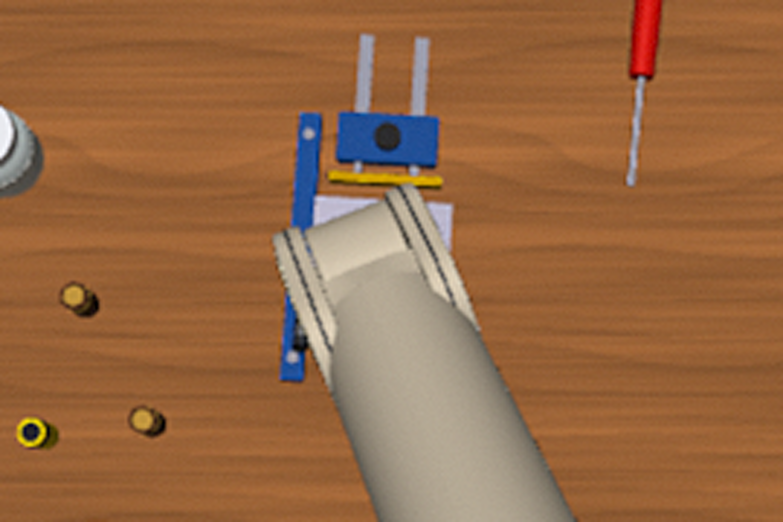

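The carrier slides straight along the rail, with its front edge (crop row 198) about 12–17 mm short of the pad (row 184). From here I go slowly and watch the force. Sliding alone takes about 7 N.

Request:
step_arm([
  [0.002,0,0,0,0,0],
  [0.002,0,0,0,0,0],
  [0.002,0,0,0,0,0],
  [0.002,0,0,0,0,0],
  [0.002,0,0,0,0,0],
  [0.002,0,0,0,0,0],
  [0,0,0,0,0,0],
  [0,0,0,0,0,0],
])

```text
time: 17.15
tcp_pos: [0.5139, 0.0575, 0.1761]
ee_rot: [0.999, -0.034, -0.001, 0.0]
force: [-6.6, 0.8, 3.9]
gripper_width: 0.0854
finger_force: 3.3
```

Request:
step_arm([
  [0.001,0,0,0,0,0],
  [0.001,0,0,0,0,0],
  [0.001,0,0,0,0,0],
  [0.001,0,0,0,0,0],
  [0.001,0,0,0,0,0],
  [0.001,0,0,0,0,0],
  [0.001,0,0,0,0,0],
  [0,0,0,0,0,0],
])

```text
time: 18.15
tcp_pos: [0.5181, 0.0572, 0.176]
ee_rot: [0.999, -0.034, -0.001, 0.0]
force: [-7.4, 1.0, 3.2]
gripper_width: 0.0855
finger_force: 3.6
```

Run:
```python
from h import *
plan(400,0,175,-3.84); s=sense();print(un(s["tcp_pos"][:2]*1000))
report()
```

```text
t 18.15 tcp [518.1  57.2 176. ] yaw -3.91 tilt [-0.001  0.    -1.   ] F [-7.43  1.03  3.23]
shift [-0.1898  0.1086  0.0021] turn -0.0002 per-row(8) [-0.0237  0.0136  0.0003]
[513.1  91.8]
carrier [646.7 100.9] un [638.5 143.9] [20. 49.] 21.35
rail [673.  124.3] [663.1 169.1] [18.9 90.2] 86.23
pad [661.2  79.8] [654.4 123.9] [51.3 10.5] 89.57
```

Request:
step_arm([
  [0.001,0,0,0,0,0],
  [0.001,0,0,0,0,0],
  [0.001,0,0,0,0,0],
  [0.001,0,0,0,0,0],
  [0.001,0,0,0,0,0],
  [0.001,0,0,0,0,0],
  [0,0,0,0,0,0],
  [0,0,0,0,0,0],
])

```text
time: 19.2
tcp_pos: [0.5216, 0.057, 0.176]
ee_rot: [0.999, -0.034, -0.001, 0.0]
force: [-7.8, -0.4, 3.8]
gripper_width: 0.0852
finger_force: 3.6
```

Request:
step_arm([
  [0.001,0,0,0,0,0],
  [0.001,0,0,0,0,0],
  [0.001,0,0,0,0,0],
  [0.001,0,0,0,0,0],
  [0.001,0,0,0,0,0],
  [0,0,0,0,0,0],
  [0,0,0,0,0,0],
  [0,0,0,0,0,0],
])

```text
time: 20.2
tcp_pos: [0.5244, 0.0568, 0.176]
ee_rot: [0.999, -0.034, -0.001, 0.0]
force: [-8.7, 0.2, 5.6]
gripper_width: 0.0854
finger_force: 4.4
```

Request:
step_arm([
  [0.001,0,0,0,0,0],
  [0.001,0,0,0,0,0],
  [0.001,0,0,0,0,0],
  [0.001,0,0,0,0,0],
  [0,0,0,0,0,0],
  [0,0,0,0,0,0],
  [0,0,0,0,0,0],
  [0,0,0,0,0,0],
])

```text
time: 21.2
tcp_pos: [0.5268, 0.0567, 0.1761]
ee_rot: [0.999, -0.034, -0.001, 0.0]
force: [-9.7, 0.1, 6.7]
gripper_width: 0.0851
finger_force: 4.8
```

Run:
```python
from h import *
plan(400,0,175,-3.84); s=sense();print(un(s["tcp_pos"][:2]*1000))
f=grab_frame("scene");cv2.imwrite("pics/s4.png",cv2.resize(f["pixels"][230:340,220:400,::-1],None,fx=4.4,fy=4.4,interpolation=cv2.INTER_CUBIC))
```

```text
t 21.2 tcp [526.8  56.7 176.1] yaw -3.9 tilt [-0.002  0.001 -1.   ] F [-9.68  0.13  6.69]
shift [-0.2043  0.1086  0.0023] turn -0.0002 per-row(8) [-0.0255  0.0136  0.0003]
[521.8  91.8]
```

View pics/s4.png

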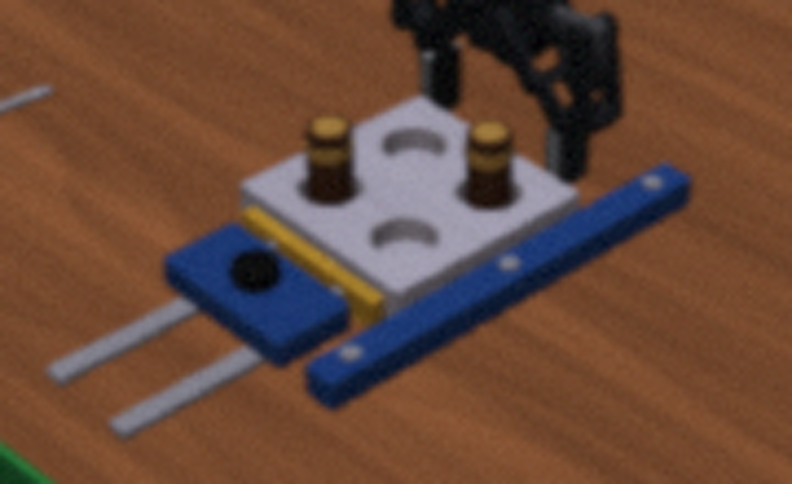

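The pad is touching the carrier's front face at (310,265), and a small gap remains to the blue block. I keep going in small steps.

Request:
step_arm([
  [0.001,0,0,0,0,0],
  [0.001,0,0,0,0,0],
  [0.001,0,0,0,0,0],
  [0.001,0,0,0,0,0],
  [0,0,0,0,0,0],
  [0,0,0,0,0,0],
  [0,0,0,0,0,0],
  [0,0,0,0,0,0],
])

```text
time: 22.25
tcp_pos: [0.5291, 0.0565, 0.1761]
ee_rot: [0.999, -0.034, -0.001, 0.0]
force: [-10.5, 0.9, 6.7]
gripper_width: 0.0854
finger_force: 5.0
```

Request:
step_arm([
  [0.001,0,0,0,0,0],
  [0.001,0,0,0,0,0],
  [0.001,0,0,0,0,0],
  [0,0,0,0,0,0],
  [0,0,0,0,0,0],
  [0,0,0,0,0,0],
  [0,0,0,0,0,0],
  [0,0,0,0,0,0],
])

```text
time: 23.25
tcp_pos: [0.5309, 0.0564, 0.176]
ee_rot: [0.999, -0.034, -0.001, 0.0]
force: [-10.4, 0.2, 7.8]
gripper_width: 0.0854
finger_force: 5.2
```

Request:
step_arm([
  [0.001,0,0,0,0,0],
  [0.001,0,0,0,0,0],
  [0.001,0,0,0,0,0],
  [0,0,0,0,0,0],
  [0,0,0,0,0,0],
  [0,0,0,0,0,0],
  [0,0,0,0,0,0],
  [0,0,0,0,0,0],
])

```text
time: 24.25
tcp_pos: [0.5326, 0.0563, 0.1761]
ee_rot: [0.999, -0.034, -0.001, 0.0]
force: [-10.1, 0.3, 6.8]
gripper_width: 0.0854
finger_force: 5.3
```

Run:
```python
from h import *
s=sense();print(un(s["tcp_pos"][:2]*1000))
f=grab_frame("scene");cv2.imwrite("pics/s5.png",cv2.resize(f["pixels"][230:340,220:400,::-1],None,fx=4.4,fy=4.4,interpolation=cv2.INTER_CUBIC))
a=cv2.imread("pics/s4.png")[:,:,:]
b=cv2.imread("pics/s5.png")
cv2.imwrite("pics/s5.png",np.hstack([a[150:400,130:430],b[150:400,130:430]]))
```

```text
[527.7  91.8]
```

View pics/s5.png

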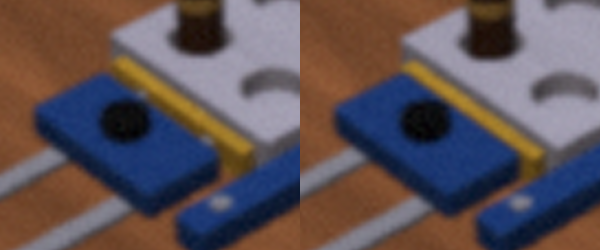

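The gap between pad and block is almost closed in the right half, and the block has not moved.

Request:
step_arm([
  [0.001,0,0,0,0,0],
  [0.001,0,0,0,0,0],
  [0,0,0,0,0,0],
  [0,0,0,0,0,0],
  [0,0,0,0,0,0],
  [0,0,0,0,0,0],
  [0,0,0,0,0,0],
  [0,0,0,0,0,0],
])

```text
time: 25.3
tcp_pos: [0.5338, 0.0562, 0.176]
ee_rot: [0.999, -0.034, -0.001, 0.0]
force: [-10.6, -0.0, 8.2]
gripper_width: 0.0854
finger_force: 5.4
```

Request:
step_arm([
  [0.001,0,0,0,0,0],
  [0.001,0,0,0,0,0],
  [0,0,0,0,0,0],
  [0,0,0,0,0,0],
  [0,0,0,0,0,0],
  [0,0,0,0,0,0],
  [0,0,0,0,0,0],
  [0,0,0,0,0,0],
])

```text
time: 26.3
tcp_pos: [0.5347, 0.0562, 0.176]
ee_rot: [0.999, -0.034, -0.002, 0.0]
force: [-13.1, 0.5, 9.5]
gripper_width: 0.085
finger_force: 6.7
```

Request:
step_arm([
  [0.001,0,0,0,0,0],
  [0,0,0,0,0,0],
  [0,0,0,0,0,0],
  [0,0,0,0,0,0],
  [0,0,0,0,0,0],
  [0,0,0,0,0,0],
  [0,0,0,0,0,0],
  [0,0,0,0,0,0],
])

```text
time: 27.3
tcp_pos: [0.5349, 0.0562, 0.1759]
ee_rot: [0.999, -0.034, -0.002, 0.001]
force: [-16.1, 0.5, 11.4]
gripper_width: 0.0851
finger_force: 8.0
```

The force stepped up with no further travel, so the pad is home. I back off, rise and check.

Request:
step_arm([
  [-0.003,0,0,0,0,0],
  [-0.02,0,0,0,0,0],
  [-0.03,0,0,0,0,0],
  [0,0,-0.07,0,0,0],
  [0,0,-0.09,0,0,0],
  [-0.03,0,-0.06,0,0,0],
  [-0.03,0.05,0,0,0,0],
  [0,0.05,0,0,0,0],
])

```text
time: 28.3
tcp_pos: [0.4635, 0.0003, 0.3087]
ee_rot: [0.999, -0.034, 0.001, 0.0]
force: [-0.6, -0.3, -0.6]
gripper_width: 0.0853
finger_force: 0.0
```

Run:
```python
from h import *
plan(500,200,300,-3.84); print(np.round(sense()["joint_positions"],2))
report("pics/t6.png")
f=grab_frame("top"); g=grab_frame("scene")
hsv=cv2.cvtColor(f["pixels"],cv2.COLOR_RGB2HSV)
for (cx,cy) in [(207,222),(230,265)]:
    print([hsv[cy+dy,cx+dx].tolist() for dy in (-3,0,3) for dx in (-3,0,3)])
# fit each loose grip: project cylinder silhouettes, match dark/brass pixels vs wood via scene+top traces
for n,fr in (("top",f),("scene",g)):
    for d in trace(n,"grip_a"):
        ys,xs=np.nonzero(d["pixels"]); print(n,round(d["score"],2),np.round(d["pixel"],1),xs.min(),xs.max(),ys.min(),ys.max(),round(xs.mean(),1),round(ys.mean(),1),ground(fr,[xs.mean(),ys.mean()],.025)[0].round(4))
```

```text
t 28.3 tcp [4.635e+02 3.000e-01 3.087e+02] yaw -3.86 tilt [ 0.003  0.001 -1.   ] F [-0.59 -0.33 -0.55]
shift [ 0.0383 -0.3362  0.0143] turn -0.0001 per-row(8) [ 0.0048 -0.042   0.0018]
[ 0.33  0.09 -0.45  1.97  0.04  1.09 -1.77]
carrier [603.2  60.1] un [597.8 100.3] [118.9 119.3] 86.11
rail [599.6 129.3] [589.6 169.1] [ 18.9 237.4] 86.18
pad [671.   55.4] [665.8 100.2] [100.2   6.4] 86.38
[[20, 175, 185], [19, 172, 163], [15, 169, 142], [20, 174, 188], [21, 176, 198], [16, 178, 66], [17, 174, 120], [6, 150, 63], [18, 170, 69]]
[[20, 176, 185], [20, 174, 191], [19, 173, 96], [20, 172, 194], [20, 174, 191], [10, 152, 57], [13, 167, 99], [12, 170, 93], [17, 167, 58]]
top 0.65 [296.9 208.1] 294 302 205 216 298.2 210.6 [0.5808 0.0918]
top 0.49 [327.  188.2] 318 328 184 197 323.0 190.5 [0.6322 0.0287]
scene 0.73 [326.6 269. ] 323 334 259 278 328.1 268.7 [0.561  0.0719]
scene 0.62 [422.8 316.3] 418 431 303 329 424.5 316.1 [0.5482 0.3204]
scene 0.62 [290.1 268.4] 287 297 258 276 292.0 267.1 [0.6125 0.0094]
scene 0.53 [429.5 284. ] 423 435 269 294 428.7 280.9 [0.4445 0.26  ]
scene 0.38 [291.8 290.8] 272 304 278 304 290.2 290.9 [0.675  0.0706]
scene 0.26 [312.4 276.9] 272 349 254 302 310.4 277.8 [0.6126 0.0679]
```

View pics/t6.png

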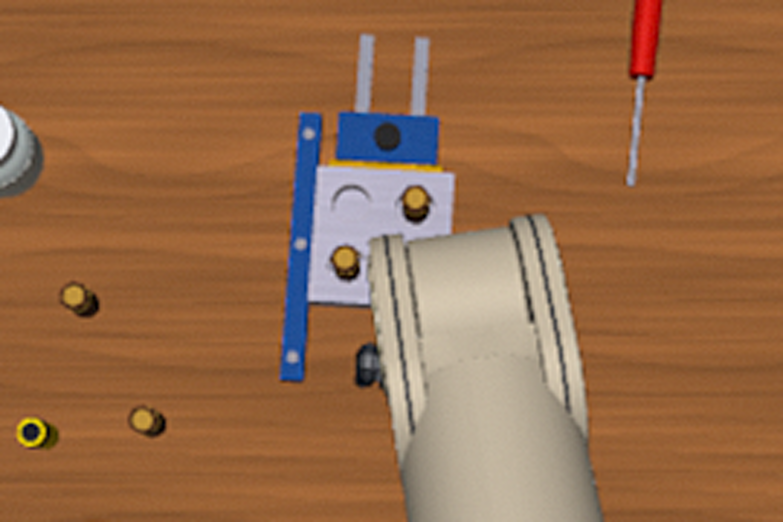

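The carrier sits flush with the rail and the pad is pressed against the block. Wells 1 and 2 still hold their grips. Next I measure the loose grips and the wells with both cameras.

Run:
```python
from h import *
f=grab_frame("top"); g=grab_frame("scene")
for r in ((195,210,219,236),(218,252,244,278)):
    m=mask(f,(16,120,125),(26,255,255),r); ys,xs=np.nonzero(m); print("top grip",len(xs),xs.mean().round(1),ys.mean().round(1),(ground(f,[xs.mean(),ys.mean()],.050)*1000).round(1))
for r in ((414,298,436,335),(418,262,440,300)):
    h=cv2.cvtColor(g["pixels"],cv2.COLOR_RGB2HSV); 
    sub=h[r[1]:r[3],r[0]:r[2]]; print(np.median(sub.reshape(-1,3),0))
# brass lid of each loose grip in scene: print HSV column through middle
for n,t in (("scene","grip_a"),):
    for d in trace(n,t)[:6]:
        ys,xs=np.nonzero(d["pixels"]); c=[(xs.min()+xs.max())/2,(ys.min()+ys.max())/2]
        print(n,round(d["score"],2),c,(ground(g,c,.025)*1000).round(1))
m=mask(g,(100,0,95),(150,75,255),(265,245,360,310)); print("scene carrier",m.sum(),rect(g,m,.027))
# expected corner projections for C candidates vs observed top-face corners
c=max(cv2.findContours(m,cv2.RETR_EXTERNAL,cv2.CHAIN_APPROX_NONE)[0],key=len)[:,0]
print("extremes L,R,T,B",c[c[:,0].argmin()],c[c[:,0].argmax()],c[c[:,1].argmin()],c[c[:,1].argmax()])
for C in (597.8,601):
    o=np.array([C*UX+100.4*NX+a*60*UX+b*60*NX for a in(1,-1) for b in(1,-1)])/1000
    print(C,project(g,np.c_[o,np.full(4,.027)]).round(1).tolist())
```

```text
top grip 40 205.0 221.5 [[550.  320.6]]
top grip 42 228.7 264.1 [[444.4 259.6]]
[ 11. 158. 111.]
[ 12. 158. 115.]
scene 0.84 [np.float64(429.0), np.float64(280.5)] [[442.7 259.6]]
scene 0.68 [np.float64(424.5), np.float64(315.5)] [[546.6 319.3]]
scene 0.5 [np.float64(292.0), np.float64(267.0)] [[612.2   9.3]]
scene 0.46 [np.float64(328.5), np.float64(268.0)] [[558.5  70.8]]
scene carrier 1408 ((606.782958984375, 60.30009841918945), (121.19561004638672, 121.86406707763672), 86.53873443603516)
extremes L,R,T,B [273 273] [347 276] [311 254] [306 298]
597.8 [[308.2, 297.8], [272.3, 272.7], [349.8, 274.8], [313.4, 252.5]]
601 [[307.0, 298.4], [271.1, 273.3], [348.7, 275.4], [312.3, 253.1]]
```

Request:
step_arm([
  [-0.0125,-0.0858,0.003,0,0,0],
  [-0.0125,-0.0858,0.003,0,0,0],
  [-0.0125,-0.0858,0.003,0,0,0],
  [-0.0125,-0.0858,0.003,0,0,0],
  [-0.0125,-0.0858,0.003,0,0,0],
  [0,0,0,0,0,-0.028],
  [0,0,0,0,0,-0.028],
  [0,0,0,0,0,-0.028],
], force=40)

```text
time: 29.7
tcp_pos: [0.4442, 0.2609, 0.2983]
ee_rot: [0.973, 0.231, -0.0, -0.0]
force: [0.3, 0.1, -0.0]
gripper_width: 0.0852
finger_force: 0.0
```

Request:
step_arm([
  [0,0,0,0,0,-0.029],
  [0,0,0,0,0,-0.029],
  [0,0,0,0,0,-0.029],
  [0,0,0,0,0,-0.029],
  [0,0,0,0,0,-0.029],
  [0,0,0,0,0,-0.029],
  [0,0,0,0,0,-0.029],
  [0,0,0,0,0,-0.029],
])

```text
time: 30.7
tcp_pos: [0.4443, 0.2607, 0.2985]
ee_rot: [0.572, 0.82, 0.0, -0.0]
force: [0.4, -0.5, 0.2]
gripper_width: 0.0857
finger_force: 0.0
```

Run:
```python
from h import *
plan(443.5,259.6,191,131.1);print(np.round(sense()["joint_positions"],2))
```

```text
t 30.7 tcp [444.3 260.7 298.5] yaw 110.24 tilt [ 0.  0. -1.] F [ 0.36 -0.52  0.23]
shift [-0.0012 -0.0019  0.1791] turn -0.0579 per-row(8) [-0.0002 -0.0002  0.0224]
[ 0.21  0.32 -0.94  1.84  0.28  1.13 -0.48]
```

Request:
step_arm([
  [-0.0012,-0.0019,0,0,0,-0.029],
  [0,0,0,0,0,-0.029],
  [0,0,0.05,0,0,0],
  [0,0,0.05,0,0,0],
  [0,0,0.045,0,0,0],
  [0,0,0.034,0,0,0],
  [0,0,0,0,0,0],
  [0,0,0,0,0,0],
])

```text
time: 31.7
tcp_pos: [0.444, 0.2595, 0.1919]
ee_rot: [0.417, 0.909, 0.0, 0.0]
force: [0.2, 0.7, -0.4]
gripper_width: 0.085
finger_force: 0.0
```

Request:
step_arm([
  [0,0,0,0,0,0],
  [0,0,0,0,0,0],
  [0,0,0,0,0,0],
  [0,0,0,0,0,0],
  [0,0,0,0,0,0],
  [0,0,0,0,0,0],
  [0,0,0,0,0,0],
  [0,0,0,0,0,0],
], jaw=0, force=40)

```text
time: 32.7
tcp_pos: [0.4439, 0.259, 0.1914]
ee_rot: [0.417, 0.909, -0.0, 0.0]
force: [-1.8, -1.6, 4.7]
gripper_width: 0.0228
finger_force: 39.0
```

Run:
```python
from h import *
h3=(600+28)*UX+(100.4+28)*NX; h0=(600-28)*UX+(100.4-28)*NX; print(h3,h0)
plan(*h0,275,131.1)
```

```text
[635.1891229   86.05427442] [575.56449836  33.93034375]
t 32.7 tcp [443.9 259.  191.4] yaw 130.72 tilt [-0.  0. -1.] F [-1.85 -1.56  4.69]
shift [-0.4276 -0.0783 -0.1392] turn -0.0011 per-row(8) [-0.0535 -0.0098 -0.0174]
```

Request:
step_arm([
  [0,0,-0.04,0,0,0],
  [0,0,-0.1,0,0,-0.0011],
  [-0.08,-0.0145,0,0,0,0],
  [-0.08,-0.0145,0,0,0,0],
  [-0.08,-0.0145,0,0,0,0],
  [-0.08,-0.0145,0,0,0,0],
  [-0.07,-0.0125,0,0,0,0],
  [-0.0376,-0.0078,0,0,0,0],
])

```text
time: 33.7
tcp_pos: [0.5778, 0.0325, 0.2747]
ee_rot: [0.415, 0.91, -0.0, -0.0]
force: [-0.5, -0.0, -1.2]
gripper_width: 0.0227
finger_force: 39.5
```

Run:
```python
from h import *
plan(575.6,33.9,203.5,131.1)
f=grab_frame("scene");cv2.imwrite("pics/s7.png",cv2.resize(f["pixels"][180:330,230:410,::-1],None,fx=4,fy=4,interpolation=cv2.INTER_CUBIC))
s=sense()
for p in [(s["tcp_pos"][0],s["tcp_pos"][1],s["tcp_pos"][2]-.191),(.5756,.0339,.027)]:
    q=project(f,np.array(p))[0]; print(q.round(1),((q-[230,180])*4).round(0))
```

```text
t 33.7 tcp [577.8  32.5 274.7] yaw 130.97 tilt [ 0.    -0.001 -1.   ] F [-0.51 -0.   -1.21]
shift [ 0.0041 -0.0012  0.1186] turn -0.0004 per-row(8) [ 0.0005 -0.0001  0.0148]
[309.  242.5] [316. 250.]
[311.4 263.9] [325. 336.]
```

View pics/s7.png

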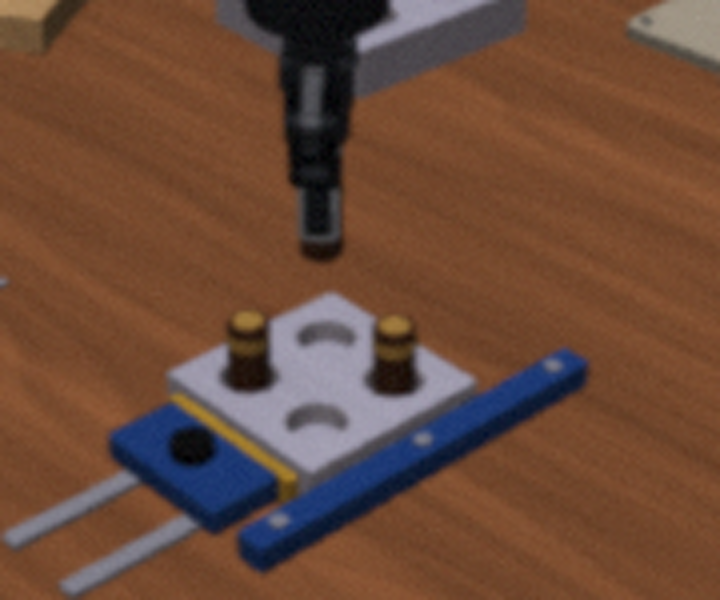

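The grip hangs over well 0 (mouth at (326,334) in the crop). It sits about 4 px right of where the TCP predicts, so I correct slightly and lower it.

Request:
step_arm([
  [0.0016,-0.0012,0.03,0,0,0],
  [0,0,0.035,0,0,0],
  [0,0,0.02,0,0,0],
  [0,0,0.012,0,0,0],
  [0,0,0.01,0,0,0],
  [0,0,0.007,0,0,0],
  [0,0,0.003,0,0,0],
  [0,0,0,0,0,0],
])

```text
time: 34.75
tcp_pos: [0.576, 0.035, 0.2051]
ee_rot: [0.414, 0.91, 0.0, 0.0]
force: [-0.5, -0.6, -0.7]
gripper_width: 0.0234
finger_force: 39.5
```

Request:
step_arm([
  [0,0,0.0015,0,0,0],
  [0,0,0,0,0,0],
  [0,0,0,0,0,0],
  [0,0,0,0,0,0],
  [0,0,0,0,0,0],
  [0,0,0,0,0,0],
  [0,0,0,0,0,0],
  [0,0,0,0,0,0],
], jaw=0.5)

```text
time: 35.75
tcp_pos: [0.5759, 0.0351, 0.204]
ee_rot: [0.414, 0.91, -0.0, 0.0]
force: [0.1, -0.5, 0.6]
gripper_width: 0.0427
finger_force: 0.0
```

Request:
step_arm([
  [0,0,-0.04,0,0,0],
  [0,0,-0.09,0,0,0],
  [0.08,0,0,0,0,0],
  [0.08,0,0,0,0,0],
  [0.08,0,0,0,0,0],
  [0.08,0,0,0,0,0],
  [0.08,0,0,0,0,0],
  [0,0,0,0,0,0],
])

```text
time: 36.75
tcp_pos: [0.4157, 0.2186, 0.2823]
ee_rot: [0.411, 0.912, 0.0, 0.0]
force: [0.6, -0.3, 0.4]
gripper_width: 0.0427
finger_force: 0.0
```

Run:
```python
from h import *
plan(548.5,320,191,131.1)
report("pics/t8.png")
f=grab_frame("top")
m=mask(f,(16,120,125),(26,255,255),(195,210,219,236)); ys,xs=np.nonzero(m); print(len(xs),(ground(f,[xs.mean(),ys.mean()],.050)*1000).round(1))
```

```text
t 36.75 tcp [415.7 218.6 282.3] yaw 131.46 tilt [-0.001  0.    -1.   ] F [ 0.6  -0.33  0.4 ]
shift [-0.0198  0.2776  0.1523] turn 0.001 per-row(8) [-0.0025  0.0347  0.019 ]
carrier [603.2  60. ] un [597.8 100.3] [119.  119.4] 86.11
rail [599.6 129.3] [589.6 169.1] [ 18.9 237.4] 86.18
pad [671.   55.4] [665.8 100.2] [100.2   6.4] 86.38
4 [[555.1 327. ]]
```

View pics/t8.png

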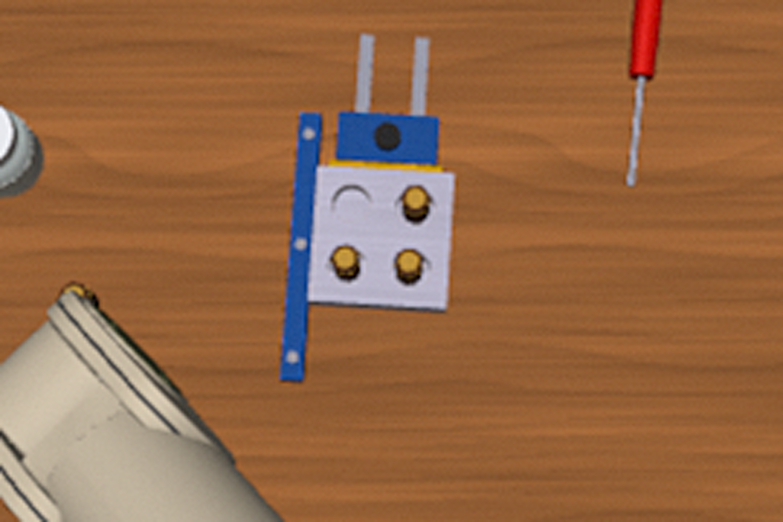

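The first grip stands in well 0 at (408,265), and the carrier has not moved. Now the second grip.

Request:
step_arm([
  [-0.005,0.07,0,0,0,0.001],
  [-0.005,0.07,0,0,0,0],
  [-0.005,0.07,0,0,0,0],
  [-0.0048,0.0676,0,0,0,0],
  [0,0,0.045,0,0,0],
  [0,0,0.045,0,0,0],
  [0,0,0.04,0,0,0],
  [0,0,0.022,0,0,0],
], jaw=1)

```text
time: 37.85
tcp_pos: [0.5522, 0.3148, 0.189]
ee_rot: [0.417, 0.909, -0.001, -0.0]
force: [0.1, 0.8, -0.2]
gripper_width: 0.0853
finger_force: 0.0
```

Run:
```python
from h import *
plan(548.5,320.5,191,131.1)
```

```text
t 37.85 tcp [552.2 314.8 189. ] yaw 130.69 tilt [-0.    -0.002 -1.   ] F [ 0.13  0.77 -0.21]
shift [ 0.0113  0.0016 -0.0034] turn -0.0011 per-row(8) [ 0.0014  0.0002 -0.0004]
```

Request:
step_arm([
  [0.0113,0.0016,-0.0034,0,0,-0.0011],
  [0,0,0,0,0,0],
  [0,0,0,0,0,0],
  [0,0,0,0,0,0],
  [0,0,0,0,0,0],
  [0,0,0,0,0,0],
  [0,0,0,0,0,0],
  [0,0,0,0,0,0],
], jaw=0, force=40)

```text
time: 38.85
tcp_pos: [0.5484, 0.3217, 0.1938]
ee_rot: [0.414, 0.91, 0.0, 0.0]
force: [-1.3, 0.2, 6.6]
gripper_width: 0.0229
finger_force: 39.0
```

Run:
```python
from h import *
plan(635.2,86,275,131.1)
```

```text
t 38.85 tcp [548.4 321.7 193.8] yaw 131.14 tilt [-0.001  0.001 -1.   ] F [-1.29  0.18  6.62]
shift [-0.3911 -0.1494 -0.1353] turn 0.0001 per-row(8) [-0.0489 -0.0187 -0.0169]
```

Request:
step_arm([
  [0,0,-0.045,0,0,0],
  [0,0,-0.09,0,0,0],
  [-0.075,-0.0287,0,0,0,0],
  [-0.075,-0.0287,0,0,0,0],
  [-0.075,-0.0287,0,0,0,0],
  [-0.075,-0.0287,0,0,0,0],
  [-0.06,-0.023,0,0,0,0],
  [-0.031,-0.0116,0,0,0,0],
])

```text
time: 39.85
tcp_pos: [0.6357, 0.0833, 0.2736]
ee_rot: [0.415, 0.91, -0.0, 0.0]
force: [0.0, 0.5, -1.0]
gripper_width: 0.0227
finger_force: 39.4
```

Run:
```python
from h import *
plan(635.2,86,206,131.1)
f=grab_frame("scene");cv2.imwrite("pics/s9.png",cv2.resize(f["pixels"][190:330,230:410,::-1],None,fx=4,fy=4,interpolation=cv2.INTER_CUBIC))
s=sense()
for p in [(s["tcp_pos"][0],s["tcp_pos"][1],s["tcp_pos"][2]-.192),(.6352,.0860,.027)]:
    q=project(f,np.array(p))[0]; print(q.round(1),((q-[230,190])*4).round(0))
```

```text
t 39.85 tcp [635.7  83.3 273.6] yaw 130.98 tilt [-0.001 -0.001 -1.   ] F [ 0.02  0.5  -0.97]
shift [0.004  0.0024 0.1127] turn -0.0003 per-row(8) [0.0005 0.0003 0.0141]
[306.7 263.1] [307. 293.]
[308.9 285. ] [316. 380.]
```

View pics/s9.png

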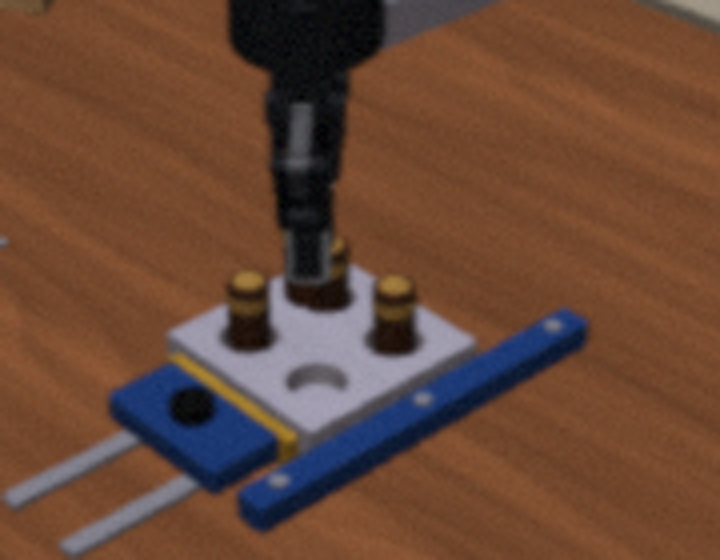

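The held grip's foot at (307,296) and well 3's mouth at (317,380) both match the prediction. I apply the planned correction and lower it.

Request:
step_arm([
  [0.0037,0.0024,0.03,0,0,0],
  [0,0,0.033,0,0,0],
  [0,0,0.02,0,0,0],
  [0,0,0.012,0,0,0],
  [0,0,0.008,0,0,0],
  [0,0,0.006,0,0,0],
  [0,0,0.002,0,0,0],
  [0,0,0,0,0,0],
])

```text
time: 40.9
tcp_pos: [0.6347, 0.0885, 0.2075]
ee_rot: [0.414, 0.91, 0.0, 0.0]
force: [-0.3, 0.0, -0.7]
gripper_width: 0.0226
finger_force: 39.4
```

Request:
step_arm([
  [-0.003,-0.002,0,0,0,0],
  [0,0,0.002,0,0,0],
  [0,0,0.001,0,0,0],
  [0,0,0,0,0,0],
  [0,0,0,0,0,0],
  [0,0,0,0,0,0],
  [0,0,0,0,0,0],
  [0,0,0,0,0,0],
])

```text
time: 41.9
tcp_pos: [0.635, 0.0863, 0.2058]
ee_rot: [0.414, 0.91, -0.0, 0.0]
force: [-1.6, -1.7, 5.3]
gripper_width: 0.023
finger_force: 40.0
```

Request:
step_arm([
  [0,0,0,0,0,0],
  [0,0,0,0,0,0],
  [0,0,0,0,0,0],
  [0,0,0,0,0,0],
  [0,0,0,0,0,0],
  [0,0,0,0,0,0],
  [0,0,0,0,0,0],
  [0,0,0,0,0,0],
], jaw=0.5)

```text
time: 42.9
tcp_pos: [0.6349, 0.0864, 0.2054]
ee_rot: [0.413, 0.911, -0.0, 0.0]
force: [0.0, -0.1, 0.8]
gripper_width: 0.0429
finger_force: 0.0
```

Request:
step_arm([
  [0,0,-0.04,0,0,0],
  [0,0,-0.09,0,0,0],
  [0.08,0,0,0,0,0],
  [0.08,0,0,0,0,0],
  [0.08,0,0,0,0,0],
  [0.08,0,0,0,0,0],
  [0,0,0,0,0,0],
  [0,0,0,0,0,0],
])

```text
time: 43.9
tcp_pos: [0.509, 0.2308, 0.2847]
ee_rot: [0.413, 0.911, 0.0, 0.001]
force: [0.8, 0.6, -0.6]
gripper_width: 0.0427
finger_force: 0.0
```

Run:
```python
from h import *
plan(600,86,206,131.1)
report()
g=grab_frame("scene");f=grab_frame("top")
a=cv2.resize(f["pixels"][150:250,260:360,::-1],(400,400),interpolation=cv2.INTER_CUBIC)
b=cv2.resize(g["pixels"][225:325,250:350,::-1],(400,400),interpolation=cv2.INTER_CUBIC)
cv2.imwrite("pics/f.png",np.hstack([a,b]))
```

```text
t 43.9 tcp [509.  230.8 284.7] yaw 131.15 tilt [-0.001  0.001 -1.   ] F [ 0.8   0.64 -0.57]
shift [-0.2814 -0.0448  0.1315] turn 0.0001 per-row(8) [-0.0352 -0.0056  0.0164]
carrier [603.2  60. ] un [597.8 100.3] [119.  119.4] 86.11
rail [608.9 128.7] [598.9 169.2] [ 18.8 218.8] 86.12
pad [671.   55.4] [665.8 100.2] [100.2   6.4] 86.38
```

View pics/f.png

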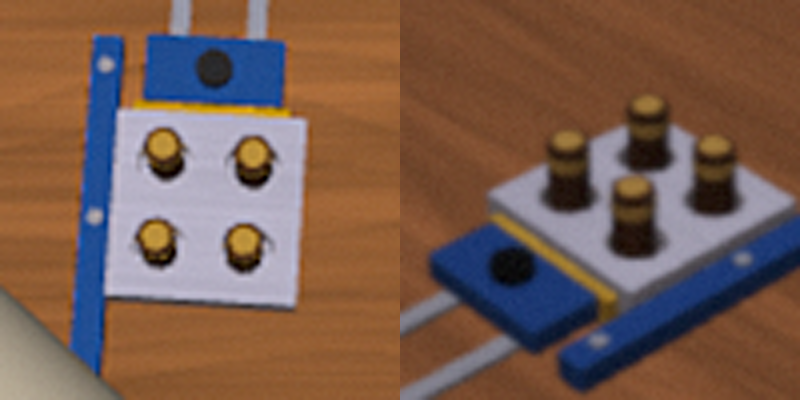

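All four grips stand upright in their wells: (163,145), (252,155), (157,235) and (243,245) in the left half. The carrier is unmoved, flush with the rail and against the pad, and the arm is clear. I hand the job in.

```bash
python3 -c "
from workcell import finish_job
print(finish_job())"
```

```text
the job is handed in; nothing more can be done
None
```

I've handed the job in, and no verdict came back: the carrier is flush with the rail with the pad pressed home, and all four grips stand in their wells, as far as the last camera images show.

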